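# Put the fence plier back the right way round

## Task

The fence plier was put away the wrong way round: its handles are inside the tool rack and its head sticks out. Pull it out, lay it flat on the cart top and let go of it, then take it by its handles and slide it head first back into its bay, fully home against the back, so that the handles stick out as the wrench's does. Leave the wrench, the insulator and the tile where they are.

Things in the scene. Friction and masses are not known exactly. Their poses are not given: they have to be found in the camera images.
- rack: Grey steel rack fixed to the cart, may stand turned: two low bays side by side, open at the front. Origin on the cart top, mid footprint; x from the front (x=-55 mm) to the back, y left, z up. Bays 76 wide, 110 deep (inner back face x=+55), 36 high; centre lines y=+50 and -50; 24 mm divider, 4 mm outer walls and roof (top at 40). The roof has a 26 mm slot along each bay; the cart top is the floor.
- bay_left (a point): Middle of the front opening of the rack's bay at rack y = +50 mm, at cart-top height; axes as the rack's. (The rack's bolted feet, 3 mm thick with 8 mm high bolt heads, stick out 28 mm at its outer sides.)
- bay_right (a point): Middle of the front opening of the rack's bay at rack y = -50 mm, at cart-top height; axes as the rack's.
- plier: Rigid closed steel fence plier, 200 long, 20 mm thick, 0.27 to 0.5 kg, lying flat. Origin mid-length on the underside; x from handles to head, z up. Two straight handles x=-100..-24, 46 mm over their outer faces (22 gap); pivot block x=12..45, 38 wide, flat sides; head x=45..87, 40 wide; balance at about x=+20. Starts in either bay, handles inside, about x=0..100 sticking out.
- plier_nose (a point): Tip of the plier's 20 mm wide nose (plier x = +100 mm), 10 mm above its underside; axes as the plier's. Behind it the head carries a round hammer stub to plier y = +32 mm and a small claw to y = -31 mm, both between plier x = 56 and 76 mm.
- plier_butt (a point): Middle between the plier's two handle ends (plier x = -100 mm), 10 mm above its underside; axes as the plier's.
- wrench: Bystander: steel combination wrench, 186 mm long, 12 mm thick, up to 36 mm wide, lying in the other bay with its handle end (-x) sticking out. Origin: near the middle of its length, on its underside; x towards its open jaw.
- insulator: Bystander: ribbed red plastic fence-post insulator standing on the cart, 54 mm across, 80 mm tall; origin under its centre.
- tile: Bystander: yellow ceramic tile, 100 x 100 x 9 mm, lying on the cart; origin under its centre.
- bit_case: Bystander, fixed: open aluminium case with a hex bit set, base 120 x 190 x 32 mm, its raised lid at the +x side up to about 150 mm high; origin under the base's centre.
There are look-alikes about, which are no part of the job. Leave any green or red look-alike of the plier alone. Of the things that look like the rack, the larger one is meant.

How it is judged (in metres and radians):
On the way, in this order (a step that is already met when the one before it is completed fails the run):
1. the plier is held in the fingers with its handle ends pulled clear of the rack's front (x of plier_butt in the frame of rack below -0.058 m and contact force between the fingers and plier above 0.5 N), for 0.1 s.
2. the plier lies flat and still on the cart top with its handles in front of the rack, let go (height (world z) of each of plier_nose, plier_butt below 0.016 m and contact force between the fingers and plier below 0.1 N and linear speed of plier below 0.02 m/s and x of plier_butt in the frame of rack below -0.055 m), for 0.2 s.
3. the plier is taken by its handles before it is home (contact force between the fingers and plier above 2 N and x of the grasp point in the frame of plier between -0.1 and 0 m and y of the grasp point in the frame of plier between -0.02 and 0.02 m and x of plier_nose in the frame of rack below 0.03 m), for 0.1 s.
At the end, for the whole second after the job is handed in: Plier flat in its bay, head first: nose within 12 mm of the back and 30 mm of the bay's centre line, in line with the bay within 0.2 rad, handles sticking out at least 30 mm, released, at rest; wrench, insulator and tile each within 20 mm of their start (x of plier_nose in the frame of rack above 0.043 m and x of plier_butt in the frame of rack below -0.085 m and angle between the x axis of plier and the x axis of rack, either way round below 0.2 rad and (y of plier_nose in the frame of rack between 0.02 and 0.08 m or y of plier_nose in the frame of rack between -0.08 and -0.02 m) and height (world z) of each of plier_nose, plier_butt below 0.016 m and contact force between the fingers and plier below 0.1 N and linear speed of plier below 0.01 m/s and distance of each of wrench, insulator, tile from where it was at the start of the episode below 0.02 m); the robot touches nothing.
It fails at once if the wrench, the insulator or the tile is shifted by more than 30 mm (distance of any of wrench, insulator, tile from where it was at the start of the episode above 0.03 m).
It also fails if it takes over 58 s, if anything falls off the work surface, if the arm or the gripper's body presses on something with over 40 N, if the wrist force passes 120 N, or if a joint passes its speed limit or range.

## Robot

A 6-joint arm with a two-finger parallel gripper is mounted at the origin on the work surface. World frame = base frame: x ahead of the robot, y to its left, z up, the work surface at z = 0. Lengths are in m, angles in degrees, forces in N, time in s.
With the tool pointing down it reaches from about 0.25 to 0.725 m from the base axis. Payload 9.7 kg.
Tool frame: the origin (TCP) lies at the centre of the arm's flange, where the gripper is bolted on; the fingertips stand 173 mm ahead of it and the grasp point (between the pads) lies bot.grip_depth ahead of it (bot.grip_depth is the distance from the TCP to the grasp point, in m); z points along the fingers, y is the direction in which the jaws open and shut (so a half turn about z gives the same grasp; the last joint's range is limited). The gripper opens to 85 mm and grips with 20 to 120 N. Pads are 22 mm wide; open, the fingers measure 114 mm over their backs; the gripper's body (76 mm by 85 mm) begins 54 mm behind the grasp point. The pads swing forward as they close: fully open they stand 13 mm farther back than shut.
Start: joints at [-72.135, 4.979, 10.078, 95.1, 0, 90], TCP at [0.169, -0.523, 0.405] pointing down, gripper open.
Joint ranges: [-179.16, 179.16], [-48.56, 103.87], [-65.8, 70.77], [-126.05, 130.52], [-82.76, 87.17], [-180, 180]. Speed limits (degrees/s): [127.2, 127.2, 147.25, 180, 180, 180].

## Interface

Orientations are given as [roll, pitch, yaw] about the fixed x, y, z axes, in that order (R = Rz(yaw) Ry(pitch) Rx(roll)).
In Python, from workcell import status, viewer, bot gives the robot as it stands. The module is installed in compiled form; this text tells all that it offers.
- The arm moves only by the tool move_arm, never from a script. Its argument "commands" is a list of rows, each an object with "claw": the gripper's target within -1 to 1 (fully open at 1, half-way at 0, shut at -1); "travel": the shift along the tool's x, y, z in cm, a list of three; "turn": the turn about the tool's z in degrees. A call has 1 to 5 rows; each row shifts and turns the commanded pose from where the row before left it, along the tool's axes as they then stand; what a row does not reach is not made up. A row lasts 1/12 s, in which the tool goes at most 41.7 mm and 7.16 degrees, less where a joint would pass 70% of its speed; a pose out of reach is approached as far as the arm can. A call is refused whole if a number of a shift passes 4.17 or a number of a turn 7.16, either way. A call with a gripper value outside its range is refused whole. The fingers move at their own pace and stop on an object; "squeeze" is the grip in N (left out, the last holds). Time passes only in rows, so rows that do not move let the fingers close. It gives the time, the measured TCP pose, the force and the opening at its end, in the units of the state.
- status.get_obs(): the state, without advancing time (a new reading comes with each control period).
- viewer.camera(name): name is "scene" or "top" or "wrist"; returns the picture (400x640x3 uint8, blue, green, red); there is no depth.
- viewer.camera_params(name): a dict with "camera_matrix" (3x3 intrinsics, pixels), "xyz" and "rotation" of the camera in the world. Camera axes: x right, y up, looking along -z (the intrinsics and any distortion apply to the point x, -y, -z); pixel columns grow to the right and rows downward; lengths in m; the calibration is good to about 2 mm. A picture is of the moment at which its call begins: read the wrist's pose just before it. camera_params takes no time and is no camera call; for the wrist camera it gives the pose at the moment of the call.
- bot.job_done(): hands the job in, once; it reports no verdict.
The state is a dict: "time": time; "q": joint angles; "qd": joint speeds; "joint_efforts": joint torques, N m; "ee_pos": TCP position; "tcp_rot": TCP orientation; "wrist_force": force on the tool from outside, world axes, zero at the start; "torque": the same for the moment, N m; "opening": finger opening in m.
Only numpy, scipy, OpenCV 4.12 (cv2) and the standard library are available. Lean on these libraries where they do the work, as an engineer would, in place of code of your own. Each camera call takes 0.05 s, during which the arm holds its last target.

## Working session

There is one attempt and no reset: what is moved stays moved. The work goes in short steps, Python scripts to look and compute and a tool call to move; the robot and the scene stay as the last step left them, time stands still between calls to the robot, and variables do not carry over. Pictures are saved under pics/ and viewed, and the job is handed in when it is done.

Besides the shell and the picture viewer there is one more tool, called as name(argument=value, ...), one argument or row to a line, values as JSON. move_arm: Moves the arm, as the interface text tells. Its arguments: {"type":"object","properties":{"commands":{"type":"array"},"squeeze":{"type":"number"}},"required":["commands"]}

```bash
mkdir -p pics; python3 - <<'E'
from workcell import status, viewer, bot
import cv2
print(status.get_obs()); print(bot.grip_depth)
for n in ("scene","top","wrist"):
    p=viewer.camera_params(n); print(n,p)
    cv2.imwrite(f"pics/a_{n}.png",viewer.camera(n))
E
```

```text
{'time': 0.0, 'q': array([-7.21352264e+01,  5.01245719e+00,  1.00314813e+01,  9.50990047e+01,
        9.21211794e-04,  9.00014981e+01]), 'qd': array([-0.06650054,  0.05395536,  0.07050039,  0.07253687, -0.00529996,
        0.01171569]), 'joint_efforts': array([ 2.80553017e-03, -5.20398545e+01,  4.64790058e+01,  1.68541790e-02,
       -1.19204374e-04,  5.59300258e-05]), 'ee_pos': array([ 0.16872616, -0.52348059,  0.40394325]), 'tcp_rot': array([-1.79920019e+02, -9.19119712e-04,  1.78632743e+01]), 'wrist_force': array([-0.04762955, -0.15609359, -0.21340647]), 'torque': array([ 0.03947012, -0.0055327 , -0.02057179]), 'opening': 0.08521663008573087}
0.1547
scene {'camera_matrix': array([[423.61766104,   0.        , 322.26049648],
       [  0.        , 423.61766104, 202.99658345],
       [  0.        ,   0.        ,   1.        ]]), 'xyz': array([1.24047773, 0.66009384, 0.82587792]), 'rotation': array([ 49.25168391,  -0.30341303, 134.02952678])}
top {'camera_matrix': array([[375.84760314,   0.        , 321.01237121],
       [  0.        , 375.84760314, 195.10454314],
       [  0.        ,   0.        ,   1.        ]]), 'xyz': array([ 0.34705055, -0.0099922 ,  1.21266184]), 'rotation': array([ 11.16363902,   0.82033833, -89.52687076])}
wrist {'camera_matrix': array([[302.63325508,   0.        , 315.18328652],
       [  0.        , 302.63325508, 195.87704684],
       [  0.        ,   0.        ,   1.        ]]), 'xyz': array([ 0.24387637, -0.49811892,  0.37203124]), 'rotation': array([-18.07812088,   0.10237932, -72.14648872])}
```

View pics/a_top.png

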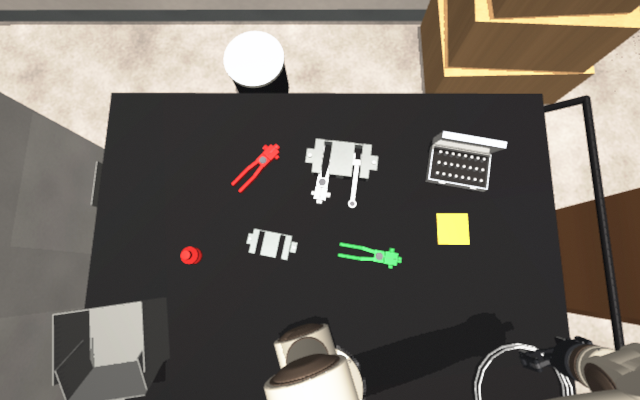

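View pics/a_scene.png

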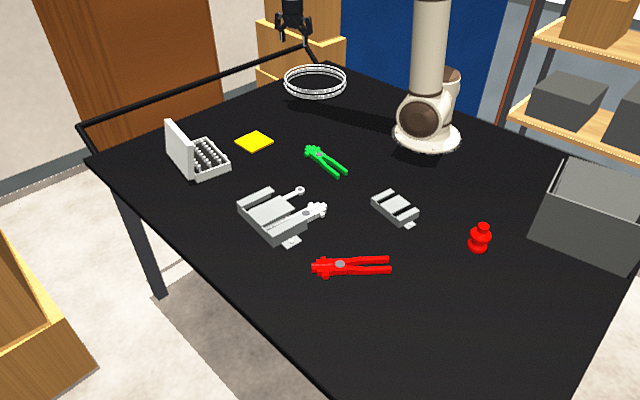

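View pics/a_wrist.png

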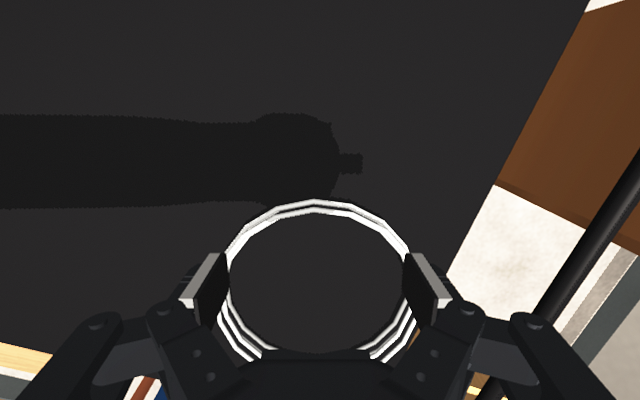

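The top view shows the large rack near (342,158). The plier's head sticks out of its left bay at (320,190) and the wrench out of the right bay at (352,205). The red and green look-alikes, tile (453,228), insulator (190,255) and bit case (465,162) are all clear of it. Next I'll zoom in and measure.

```bash
cat > h.py <<'E'
import numpy as np, cv2
from scipy.spatial.transform import Rotation as R
from workcell import status, viewer, bot
def ray(p,u,v):
    K=p["camera_matrix"]; d=np.array([(u-K[0,2])/K[0,0],-(v-K[1,2])/K[1,1],-1.])
    return np.array(p["xyz"]), R.from_euler("xyz",p["rotation"],degrees=True).apply(d)
def onz(p,u,v,z):
    o,d=ray(p,u,v); return o+d*(z-o[2])/d[2]
def proj(p,X):
    K=p["camera_matrix"]; c=R.from_euler("xyz",p["rotation"],degrees=True).inv().apply(np.array(X)-p["xyz"])
    return np.array([K[0,0]*c[0]/-c[2]+K[0,2], K[1,1]*-c[1]/-c[2]+K[1,2]])
E
python3 - <<'E'
import cv2
a=cv2.imread("pics/a_top.png")[125:220,290:400]; cv2.imwrite("pics/z_top.png",cv2.resize(a,None,fx=6,fy=6,interpolation=cv2.INTER_NEAREST)[:, :660])
a=cv2.imread("pics/a_scene.png")[170:260,225:345]; cv2.imwrite("pics/z_scene.png",cv2.resize(a,None,fx=6,fy=6,interpolation=cv2.INTER_NEAREST))
E
```

```text
(no output)
```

View pics/z_top.png

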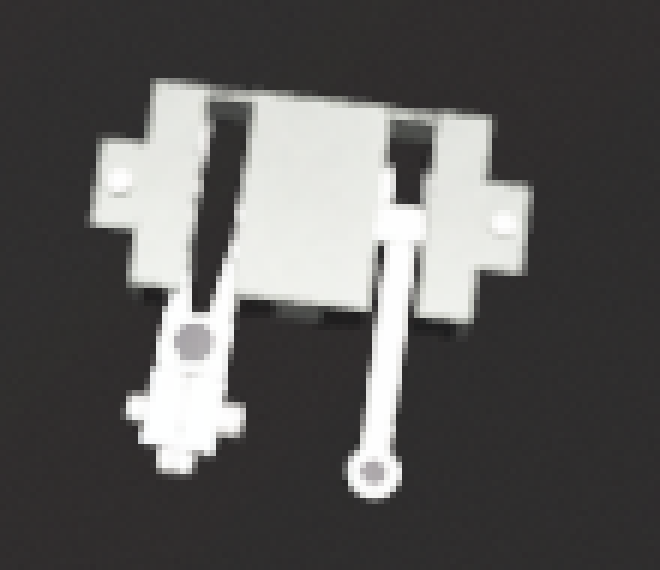

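View pics/z_scene.png

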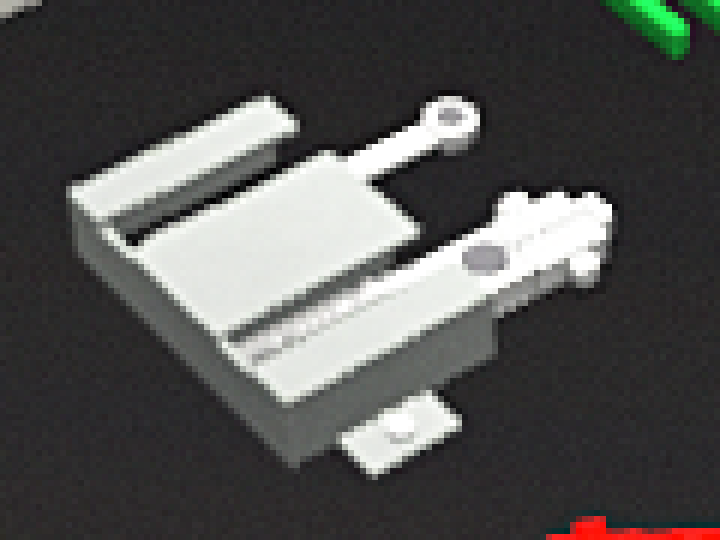

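```bash
python3 - <<'E'
from h import *
pt=viewer.camera_params("top"); ps=viewer.camera_params("scene")
T=lambda x,y,z:onz(pt,290+(x+.0)/6-.5,125+y/6-.5,z)
S=lambda x,y,z:onz(ps,225+x/6-.5,170+y/6-.5,z)
np.set_printoptions(precision=4,suppress=True)
BL,BR,FL,FR=[T(*c,.04) for c in((152,78),(493,117),(130,285),(472,322))]
print("top",BL,BR,FL,FR)
sBL,sBR,sFL,sFR=[S(*c,.04) for c in((292,400),(72,188),(497,293),(297,122))]
print("scene",sBL,sBR,sFL,sFR)
for a,b,c,d in((BL,BR,FL,FR),(sBL,sBR,sFL,sFR)):
    print("w",np.linalg.norm(a-b),np.linalg.norm(c-d),"d",np.linalg.norm(a-c),np.linalg.norm(b-d),
    "ctr",(a+b+c+d)/4,"yaw",np.degrees(np.arctan2(*(a+b-c-d)[1::-1])),np.degrees(np.arctan2(*(a+c-b-d)[1::-1]))-90)
print("nose",T(177,472,.018),"pivot",T(194,342,.02),"stub",T(126,408,.01),"claw",T(244,418,.01))
print("scene nose",S(610,210,.018),"piv",S(486,258,.02))
print("wr end",T(374,472,.012))
E
```

```text
top [0.7709 0.0306 0.04  ] [ 0.7491 -0.1551  0.04  ] [0.654  0.0411 0.04  ] [ 0.6345 -0.1419  0.04  ]
scene [0.7663 0.0297 0.04  ] [ 0.7462 -0.1524  0.04  ] [0.6563 0.0446 0.04  ] [ 0.6385 -0.1138  0.04  ]
w 0.18695701068686027 0.18398359312979023 d 0.11729535782714973 0.11543240493166873 ctr [ 0.7021 -0.0563  0.04  ] yaw -5.8468990063586945 -6.387583563825558
w 0.18323812440660223 0.15932802239909363 d 0.11096052751240544 0.11441953162312878 ctr [ 0.7018 -0.048   0.04  ] yaw -13.80433694713695 -6.349801895970742
nose [0.5561 0.0153 0.018 ] pivot [0.6275 0.0067 0.02  ] stub [0.5928 0.0436 0.01  ] claw [ 0.5875 -0.0207  0.01  ]
scene nose [0.5602 0.0243 0.018 ] piv [0.628  0.0078 0.02  ]
wr end [ 0.5578 -0.0909  0.012 ]
```

```bash
cat >> h.py <<'E'
def plan(x,y,z,yaw,vmax=4.0,tmax=7.0,maxrows=10,dirn=None):
    "rows (tool cm, turn deg) from the measured pose to TCP x,y,z,yaw"
    o=status.get_obs(); p=np.array(o["ee_pos"]); w=o["tcp_rot"][2]
    dy=(yaw-w+180)%360-180
    if dirn and np.sign(dy)!=dirn and abs(dy)>20: dy+=360*dirn
    D=np.array([x,y,z])-p
    n=max(1,int(np.ceil(max(np.linalg.norm(D)*100/vmax,abs(dy)/tmax))))
    print("from",p.round(4),"yaw",round(w,2),"q1,q6",o["q"][[0,5]].round(1),"rows",n)
    for i in range(min(n,maxrows)):
        a=np.radians(w+dy*i/n); s=D/n*100
        # tool x=(cos,sin), y=(sin,-cos), z down
        print([round(v,2) for v in (s[0]*np.cos(a)+s[1]*np.sin(a), s[0]*np.sin(a)-s[1]*np.cos(a), -s[2])],"turn",round(-dy/n,2))
E
python3 - <<'E'
from h import *
plan(.6235,.0075,.40,173.1,maxrows=30)
E
```

```text
from [ 0.1687 -0.5235  0.4041] yaw 17.87 q1,q6 [-72.1  90. ] rows 23
[np.float64(2.59), np.float64(-1.59), np.float64(0.02)] turn -6.75
[np.float64(2.76), np.float64(-1.28), np.float64(0.02)] turn -6.75
[np.float64(2.89), np.float64(-0.94), np.float64(0.02)] turn -6.75
[np.float64(2.98), np.float64(-0.6), np.float64(0.02)] turn -6.75
[np.float64(3.03), np.float64(-0.24), np.float64(0.02)] turn -6.75
[np.float64(3.04), np.float64(0.12), np.float64(0.02)] turn -6.75
[np.float64(3.0), np.float64(0.47), np.float64(0.02)] turn -6.75
[np.float64(2.93), np.float64(0.82), np.float64(0.02)] turn -6.75
[np.float64(2.81), np.float64(1.16), np.float64(0.02)] turn -6.75
[np.float64(2.65), np.float64(1.48), np.float64(0.02)] turn -6.75
[np.float64(2.46), np.float64(1.78), np.float64(0.02)] turn -6.75
[np.float64(2.23), np.float64(2.06), np.float64(0.02)] turn -6.75
[np.float64(1.98), np.float64(2.31), np.float64(0.02)] turn -6.75
[np.float64(1.69), np.float64(2.53), np.float64(0.02)] turn -6.75
[np.float64(1.38), np.float64(2.71), np.float64(0.02)] turn -6.75
[np.float64(1.06), np.float64(2.85), np.float64(0.02)] turn -6.75
[np.float64(0.71), np.float64(2.95), np.float64(0.02)] turn -6.75
[np.float64(0.36), np.float64(3.02), np.float64(0.02)] turn -6.75
[np.float64(0.0), np.float64(3.04), np.float64(0.02)] turn -6.75
[np.float64(-0.35), np.float64(3.02), np.float64(0.02)] turn -6.75
[np.float64(-0.71), np.float64(2.96), np.float64(0.02)] turn -6.75
[np.float64(-1.05), np.float64(2.85), np.float64(0.02)] turn -6.75
[np.float64(-1.38), np.float64(2.71), np.float64(0.02)] turn -6.75
```

move_arm(
  commands=[
    {"claw": 1,"travel": [2.6,-1.6,0],"turn": -6.75},
    {"claw": 1,"travel": [2.8,-1.3,0],"turn": -6.75},
    {"claw": 1,"travel": [2.9,-0.95,0],"turn": -6.75},
    {"claw": 1,"travel": [3.0,-0.6,0],"turn": -6.75},
    {"claw": 1,"travel": [3.0,-0.25,0],"turn": -6.75},
  ],
  squeeze=40,
)

```text
time: 0.57
ee_pos: [0.2684, -0.4062, 0.4044]
tcp_rot: [-180.0, -0.0, 51.9]
wrist_force: [-0.0, -0.6, -0.7]
opening: 0.0854
```

move_arm(
  commands=[
    {"claw": 1,"travel": [3.0,0.1,0],"turn": -6.75},
    {"claw": 1,"travel": [3.0,0.5,0],"turn": -6.75},
    {"claw": 1,"travel": [2.9,0.8,0],"turn": -6.75},
    {"claw": 1,"travel": [2.8,1.2,0],"turn": -6.75},
    {"claw": 1,"travel": [2.65,1.5,0],"turn": -6.75},
  ],
)

```text
time: 0.98
ee_pos: [0.3674, -0.2915, 0.4046]
tcp_rot: [-180.0, -0.0, 85.7]
wrist_force: [-0.0, -0.9, -0.4]
opening: 0.0855
```

move_arm(
  commands=[
    {"claw": 1,"travel": [2.5,1.8,0],"turn": -6.75},
    {"claw": 1,"travel": [2.2,2.1,0],"turn": -6.75},
    {"claw": 1,"travel": [2.0,2.3,0],"turn": -6.75},
    {"claw": 1,"travel": [1.7,2.5,0],"turn": -6.75},
    {"claw": 1,"travel": [1.4,2.7,0],"turn": -6.75},
  ],
)

```text
time: 1.4
ee_pos: [0.4664, -0.1755, 0.4045]
tcp_rot: [-180.0, -0.0, 119.5]
wrist_force: [-0.1, -0.5, 0.0]
opening: 0.0854
```

```bash
python3 - <<'E'
from h import *
plan(.6235,.0075,.35,173.1,maxrows=30)
E
```

```text
from [ 0.4664 -0.1755  0.4045] yaw 119.45 q1,q6 [-20.6  39.9] rows 8
[np.float64(1.03), np.float64(2.84), np.float64(0.68)] turn -6.71
[np.float64(0.69), np.float64(2.94), np.float64(0.68)] turn -6.71
[np.float64(0.34), np.float64(3.0), np.float64(0.68)] turn -6.71
[np.float64(-0.01), np.float64(3.02), np.float64(0.68)] turn -6.71
[np.float64(-0.36), np.float64(2.99), np.float64(0.68)] turn -6.71
[np.float64(-0.71), np.float64(2.93), np.float64(0.68)] turn -6.71
[np.float64(-1.05), np.float64(2.83), np.float64(0.68)] turn -6.71
[np.float64(-1.37), np.float64(2.69), np.float64(0.68)] turn -6.71
```

move_arm(
  commands=[
    {"claw": 1,"travel": [1.0,2.85,0.7],"turn": -6.7},
    {"claw": 1,"travel": [0.7,2.95,0.7],"turn": -6.7},
    {"claw": 1,"travel": [0.35,3.0,0.7],"turn": -6.7},
    {"claw": 1,"travel": [0,3.0,0.7],"turn": -6.7},
    {"claw": 1,"travel": [-0.35,3.0,0.7],"turn": -6.7},
  ],
)

```text
time: 1.82
ee_pos: [0.5653, -0.0616, 0.3691]
tcp_rot: [-180.0, -0.0, 153.0]
wrist_force: [1.0, -1.0, 0.4]
opening: 0.0855
```

move_arm(
  commands=[
    {"claw": 1,"travel": [-0.7,2.95,0.7],"turn": -6.7},
    {"claw": 1,"travel": [-1.05,2.85,0.7],"turn": -6.7},
    {"claw": 1,"travel": [-1.35,2.7,0.7],"turn": -6.7},
    {"claw": 1,"travel": [0,0,0],"turn": 0},
  ],
)

```text
time: 2.15
ee_pos: [0.626, 0.0095, 0.3454]
tcp_rot: [180.0, -0.2, 173.3]
wrist_force: [0.9, -0.8, 0.1]
opening: 0.0854
```

```bash
python3 - <<'E'
from h import *
p=viewer.camera_params("wrist"); print(p["xyz"],p["rotation"])
im=viewer.camera("wrist"); cv2.imwrite("pics/b_wrist.png",im)
import json; json.dump({k:np.array(v).tolist() for k,v in p.items()},open("b.json","w"))
plan(.6235,.0075,.2,173.1)
E
```

```text
[0.54576987 0.0196744  0.31366036] [-17.99552181  -0.08700994  83.295827  ]
from [0.6249 0.008  0.3464] yaw 172.95 q1,q6 [0.7 7.8] rows 4
[np.float64(0.03), np.float64(-0.02), np.float64(3.66)] turn -0.04
[np.float64(0.03), np.float64(-0.02), np.float64(3.66)] turn -0.04
[np.float64(0.03), np.float64(-0.02), np.float64(3.66)] turn -0.04
[np.float64(0.03), np.float64(-0.02), np.float64(3.66)] turn -0.04
```

View pics/b_wrist.png

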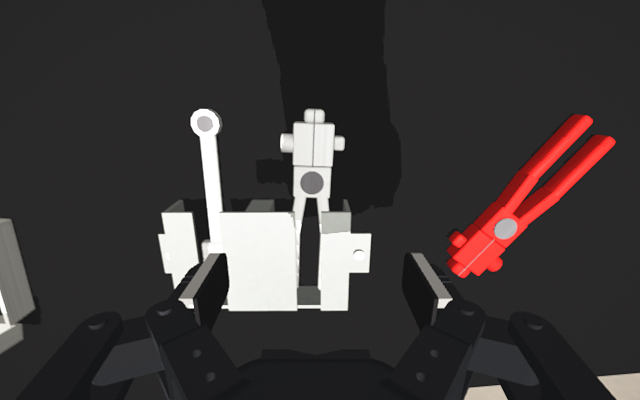

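The wrist view is clear: nose (314,112), pivot disc (312,183), hammer stub at (286,143) on the wrench side, and the roof's front edge at about row 211. I'll turn these pixels into points.

```bash
python3 - <<'E'
from h import *
import json; p=json.load(open("b.json"))
im=cv2.imread("pics/b_wrist.png")
np.set_printoptions(precision=4,suppress=True)
cv2.imwrite("pics/b_z.png",cv2.resize(im[95:320,150:400],None,fx=2.6,fy=2.6,interpolation=cv2.INTER_CUBIC))
for n,u,v,z in (("pivot",312,182.5,.02),("nose",314,109.5,.018),("blkL",293,168,.02),("blkR",331,168,.02),
 ("roofBL",349,310,.04),("roofFL",351,211,.04),("divFR",221.5,211,.04),("divBR",214,310,.04),("FR",162,211,.04)):
    print(n,onz(p,u,v,z))
E
```

```text
Traceback (most recent call last):
  File "h.py", line 8, in onz
    o,d=ray(p,u,v); return o+d*(z-o[2])/d[2]
        ~~~^^^^^^^
  File "h.py", line 5, in ray
    K=p["camera_matrix"]; d=np.array([(u-K[0,2])/K[0,0],-(v-K[1,2])/K[1,1],-1.])
                                         ~^^^^^
TypeError: list indices must be integers or slices, not tuple
```

View pics/b_z.png

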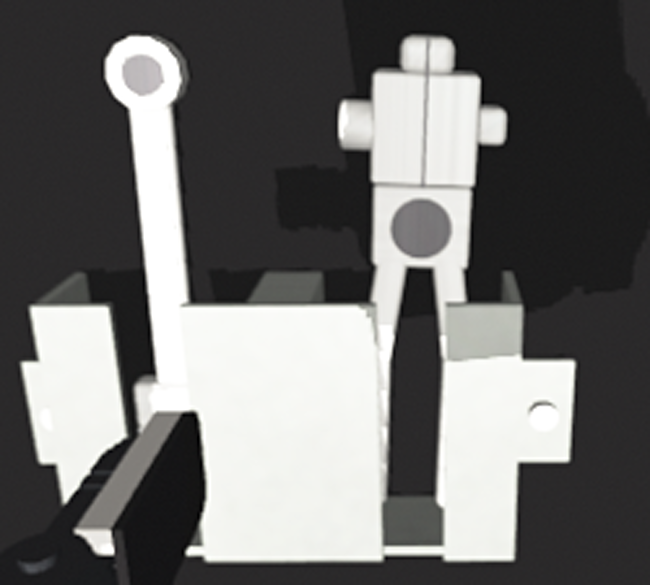

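```bash
python3 - <<'E'
from h import *
import json; p={k:np.array(v) for k,v in json.load(open("b.json")).items()}
np.set_printoptions(precision=4,suppress=True)
r={}
for n,u,v,z in (("pivot",311.9,182.7,.02),("nose",314.5,109.5,.015),("blkL",293.5,180,.02),("blkR",331,180,.02),
 ("BL",348.3,310,.04),("FL",350.8,212,.04),("FR",162.3,212.5,.04),("divFL",294.5,212,.04),("divFR",221,212,.04)):
    r[n]=onz(p,u,v,z); print(n,r[n])
d=r["FL"]-r["FR"]; print("w",np.linalg.norm(d),"yaw",np.degrees(np.arctan2(-d[0],d[1])))
d=r["BL"]-r["FL"]; print("dep",np.linalg.norm(d),"yaw",np.degrees(np.arctan2(d[1],d[0])))
d=r["nose"]-r["pivot"];print("pl",np.linalg.norm(d),np.degrees(np.arctan2(d[1],d[0])))
print("blk",np.linalg.norm(r["blkL"]-r["blkR"]))
E
```

```text
pivot [0.6263 0.0073 0.02  ]
nose [0.5564 0.0182 0.015 ]
blkL [ 0.6214 -0.0107  0.02  ]
blkR [0.6258 0.0267 0.02  ]
BL [0.7675 0.0302 0.04  ]
FL [0.6544 0.042  0.04  ]
FR [ 0.6336 -0.1391  0.04  ]
divFL [ 0.648  -0.0121  0.04  ]
divFR [ 0.6397 -0.0827  0.04  ]
w 0.18234416150828078 yaw -6.575056969423674
dep 0.11364296553392139 yaw -5.986913550254957
pl 0.07090469283127494 171.1390414849906
blk 0.03761764916681507
```

```bash
python3 - <<'E'
from h import *
import json; p={k:np.array(v) for k,v in json.load(open("b.json")).items()}
a=cv2.imread("pics/b_wrist.png")[230:330,170:470]; cv2.imwrite("pics/b_f.png",cv2.resize(a,None,fx=2.6,fy=2.6))
for uL,uR,v in((218,412,258),(228,404,254)):
    s=.0854/((uR-uL)/p["camera_matrix"][0,0])
    o,d=ray(p,(uL+uR)/2,v); print(s,o+d*s)
E
```

```text
0.13322103084296766 [0.61248892 0.01193137 0.19540506]
0.14684590899736208 [0.61753587 0.01183779 0.18271187]
```

View pics/b_f.png

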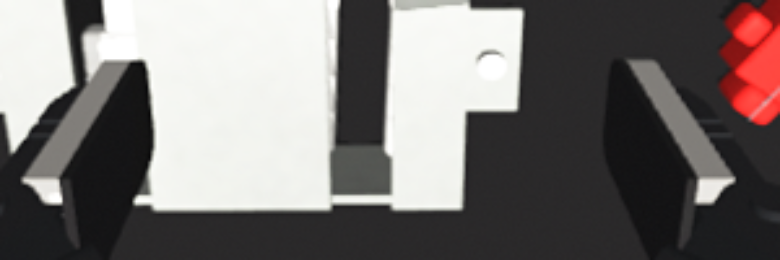

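move_arm(
  commands=[
    {"claw": 1,"travel": [0.05,0,4.0],"turn": 0.3},
    {"claw": 1,"travel": [0.05,0,4.0],"turn": 0},
    {"claw": 1,"travel": [0,0,4.0],"turn": 0},
    {"claw": 1,"travel": [0,0,3.0],"turn": 0},
    {"claw": 1,"travel": [0,0,0],"turn": 0},
  ],
)

```text
time: 2.62
ee_pos: [0.6203, 0.0054, 0.1918]
tcp_rot: [-179.9, -0.6, 172.3]
wrist_force: [-1.4, 0.5, -1.3]
opening: 0.085
```

```bash
python3 - <<'E'
from h import *
plan(.6235,.0075,.174,172.6)
cv2.imwrite("pics/c_wrist.png",viewer.camera("wrist"))
E
```

```text
from [0.6203 0.0054 0.1918] yaw 172.31 q1,q6 [0.5 8.2] rows 1
[np.float64(-0.29), np.float64(0.25), np.float64(1.78)] turn -0.29
```

View pics/c_wrist.png

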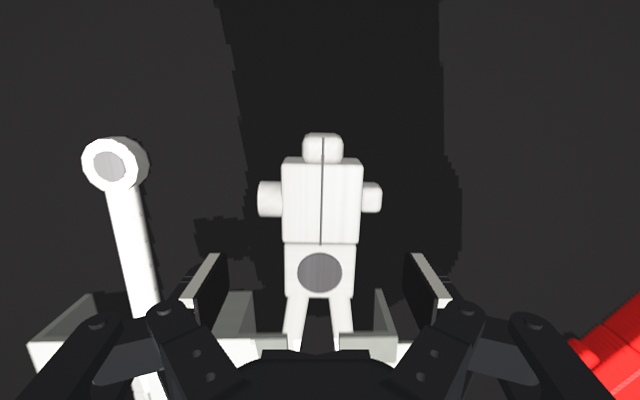

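The fingers straddle the pivot block (columns 284–356) and the gap on each side is about even. Next: go down and close.

move_arm(
  commands=[
    {"claw": 1,"travel": [-0.1,0.1,0.9],"turn": -0.2},
    {"claw": 1,"travel": [0,0,0.8],"turn": 0},
    {"claw": 1,"travel": [0,0,0],"turn": 0},
  ],
)

```text
time: 2.92
ee_pos: [0.6243, 0.0068, 0.1821]
tcp_rot: [180.0, 0.1, 172.6]
wrist_force: [-0.7, -0.5, 0.4]
opening: 0.0852
```

```bash
python3 - <<'E'
from h import *
plan(.6235,.0075,.174,172.6)
E
```

```text
from [0.6243 0.0068 0.1821] yaw 172.6 q1,q6 [0.6 8. ] rows 1
[np.float64(0.09), np.float64(0.06), np.float64(0.81)] turn -0.0
```

move_arm(
  commands=[
    {"claw": 1,"travel": [0.05,0.05,0.7],"turn": 0},
    {"claw": 0,"travel": [0,0,0],"turn": 0},
    {"claw": -0.5,"travel": [0,0,0],"turn": 0},
    {"claw": -1,"travel": [0,0,0],"turn": 0},
    {"claw": -1,"travel": [0,0,0],"turn": 0},
  ],
  squeeze=40,
)

```text
time: 3.33
ee_pos: [0.6237, 0.0075, 0.1751]
tcp_rot: [-180.0, 0.0, 172.6]
wrist_force: [-0.7, -12.0, 6.8]
opening: 0.0387
```

move_arm(
  commands=[
    {"claw": -1,"travel": [0,0,0],"turn": 0},
    {"claw": -1,"travel": [0,0,0],"turn": 0},
    {"claw": -1,"travel": [0,0,0],"turn": 0},
  ],
)

```text
time: 3.58
ee_pos: [0.6238, 0.0075, 0.1754]
tcp_rot: [180.0, 0.1, 172.6]
wrist_force: [0.0, -0.6, 6.3]
opening: 0.0374
```

move_arm(
  commands=[
    {"claw": -1,"travel": [0.5,0,-0.2],"turn": 0},
    {"claw": -1,"travel": [1.5,0,-0.1],"turn": 0},
    {"claw": -1,"travel": [2.5,0,0],"turn": 0},
    {"claw": -1,"travel": [2.5,-0.05,0],"turn": 0},
    {"claw": -1,"travel": [2.5,-0.05,0],"turn": 0},
  ],
)

```text
time: 4.0
ee_pos: [0.5275, 0.0188, 0.1766]
tcp_rot: [-180.0, -0.1, 172.6]
wrist_force: [-0.1, -0.3, -4.0]
opening: 0.0373
```

move_arm(
  commands=[
    {"claw": -1,"travel": [2.5,-0.05,0],"turn": 0},
    {"claw": -1,"travel": [2.0,0,0],"turn": 0},
    {"claw": -1,"travel": [1.0,0,0],"turn": 0},
    {"claw": -1,"travel": [0,0,0],"turn": 0},
    {"claw": -1,"travel": [0,0,0],"turn": 0},
  ],
)

```text
time: 4.42
ee_pos: [0.4747, 0.0253, 0.1778]
tcp_rot: [180.0, 0.0, 172.6]
wrist_force: [-0.3, -0.6, -3.3]
opening: 0.0374
```

```bash
python3 - <<'E'
from h import *
p=viewer.camera_params("wrist")
cv2.imwrite("pics/d_wrist.png",viewer.camera("wrist"));cv2.imwrite("pics/d_top.png",viewer.camera("top")[120:320,200:460])
E
```

```text
(no output)
```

View pics/d_wrist.png

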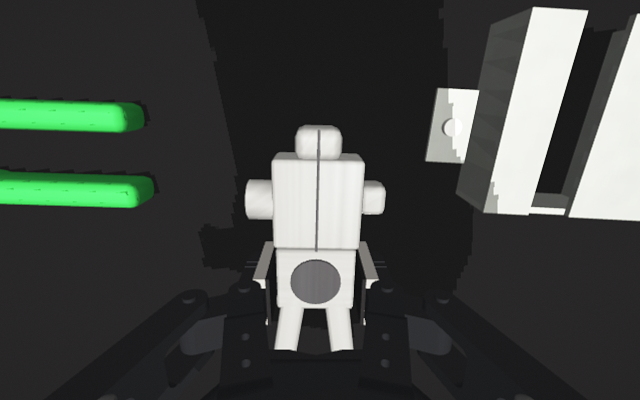

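View pics/d_top.png

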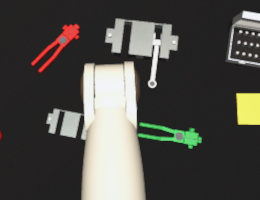

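The plier is held (opening 37 mm, about 4 N of weight) and clear of the rack. Before turning I'll check the room between the two look-alikes in front.

```bash
python3 - <<'E'
from h import *
p=viewer.camera_params("top")
np.set_printoptions(precision=4,suppress=True)
im=cv2.imread("pics/a_top.png"); h=cv2.cvtColor(im,cv2.COLOR_BGR2HSV)
g=cv2.inRange(h,(45,100,60),(75,255,255)); ys,xs=np.where(g); i=xs.argmin(); print("green left",onz(p,xs[i],ys[i],.02), "rows",ys.min(),ys.max())
print("small rack foot",onz(p,297,245,.005),onz(p,292,260,.03),onz(p,297,238,.005))
a=np.radians(-6.3);ex=np.array([np.cos(a),np.sin(a)]);ey=np.array([-ex[1],ex[0]])
f=np.array([.6497,-.0003])
for d in(-.05,-.08,-.1,-.155,-.17): print(d,f+ex*d)
E
```

```text
green left [ 0.3943 -0.0427  0.02  ] rows 242 268
small rack foot [0.4224 0.0846 0.005 ] [0.3744 0.0973 0.03  ] [0.4447 0.0851 0.005 ]
-0.05 [0.6    0.0052]
-0.08 [0.5702 0.0085]
-0.1 [0.5503 0.0107]
-0.155 [0.4956 0.0167]
-0.17 [0.4807 0.0184]
```

move_arm(
  commands=[
    {"claw": -1,"travel": [0,0,-2.0],"turn": 0},
    {"claw": -1,"travel": [0,0,-3.5],"turn": 0},
    {"claw": -1,"travel": [0,0,-3.5],"turn": 0},
    {"claw": -1,"travel": [0,0,-2.0],"turn": 0},
    {"claw": -1,"travel": [0,0,0],"turn": 0},
  ],
)

```text
time: 4.93
ee_pos: [0.4765, 0.0252, 0.2926]
tcp_rot: [179.9, 0.4, 172.6]
wrist_force: [0.3, -0.8, -2.3]
opening: 0.0371
```

move_arm(
  commands=[
    {"claw": -1,"travel": [0,0,0],"turn": -3},
    {"claw": -1,"travel": [0,0,0],"turn": -6},
    {"claw": -1,"travel": [0,0,0],"turn": -7},
    {"claw": -1,"travel": [0,0,0],"turn": -7},
    {"claw": -1,"travel": [0,0,0],"turn": -7},
  ],
)

```text
time: 5.35
ee_pos: [0.4752, 0.0252, 0.2862]
tcp_rot: [180.0, -0.1, -157.0]
wrist_force: [-0.1, -0.3, -3.1]
opening: 0.0372
```

move_arm(
  commands=[
    {"claw": -1,"travel": [0,0,0],"turn": -7},
    {"claw": -1,"travel": [0,0,0],"turn": -7},
    {"claw": -1,"travel": [0,0,0],"turn": -7},
    {"claw": -1,"travel": [0,0,0],"turn": -7},
    {"claw": -1,"travel": [0,0,0],"turn": -7},
  ],
)

```text
time: 5.77
ee_pos: [0.4752, 0.0252, 0.2862]
tcp_rot: [179.9, -0.1, -122.1]
wrist_force: [0.2, 0.1, -3.0]
opening: 0.0372
```

move_arm(
  commands=[
    {"claw": -1,"travel": [0,0,0],"turn": -7},
    {"claw": -1,"travel": [0,0,0],"turn": -7},
    {"claw": -1,"travel": [0,0,0],"turn": -7},
    {"claw": -1,"travel": [0,0,0],"turn": -7},
    {"claw": -1,"travel": [0,0,0],"turn": -7},
  ],
)

```text
time: 6.18
ee_pos: [0.4752, 0.0252, 0.2862]
tcp_rot: [179.9, -0.0, -87.0]
wrist_force: [0.1, -0.2, -3.4]
opening: 0.0374
```

move_arm(
  commands=[
    {"claw": -1,"travel": [0,0,0],"turn": -7},
    {"claw": -1,"travel": [0,0,0],"turn": -7},
    {"claw": -1,"travel": [0,0,0],"turn": -7},
    {"claw": -1,"travel": [0,0,0],"turn": -7},
    {"claw": -1,"travel": [0,0,0],"turn": -7},
  ],
)

```text
time: 6.6
ee_pos: [0.4752, 0.0252, 0.2862]
tcp_rot: [179.9, 0.0, -52.0]
wrist_force: [-0.6, -0.4, -3.8]
opening: 0.0369
```

```bash
python3 - <<'E'
from h import *
plan(.570,.0085,.277,-6.3,vmax=2.5)
E
```

```text
from [0.4752 0.0252 0.2862] yaw -52.05 q1,q6 [   3.  -124.9] rows 7
[np.float64(1.02), np.float64(-0.92), np.float64(0.13)] turn -6.54
[np.float64(1.12), np.float64(-0.8), np.float64(0.13)] turn -6.54
[np.float64(1.2), np.float64(-0.67), np.float64(0.13)] turn -6.54
[np.float64(1.27), np.float64(-0.53), np.float64(0.13)] turn -6.54
[np.float64(1.32), np.float64(-0.38), np.float64(0.13)] turn -6.54
[np.float64(1.36), np.float64(-0.22), np.float64(0.13)] turn -6.54
[np.float64(1.37), np.float64(-0.07), np.float64(0.13)] turn -6.54
```

move_arm(
  commands=[
    {"claw": -1,"travel": [1.0,-0.9,0.1],"turn": -6.5},
    {"claw": -1,"travel": [1.1,-0.8,0.1],"turn": -6.5},
    {"claw": -1,"travel": [1.2,-0.65,0.1],"turn": -6.5},
    {"claw": -1,"travel": [1.25,-0.55,0.1],"turn": -6.5},
    {"claw": -1,"travel": [1.3,-0.4,0.1],"turn": -6.5},
  ],
)

```text
time: 7.02
ee_pos: [0.5428, 0.0133, 0.2809]
tcp_rot: [180.0, 0.1, -19.6]
wrist_force: [0.5, 0.7, -2.8]
opening: 0.0367
```

move_arm(
  commands=[
    {"claw": -1,"travel": [1.35,-0.2,0.1],"turn": -6.5},
    {"claw": -1,"travel": [1.35,-0.05,0.1],"turn": -6.6},
    {"claw": -1,"travel": [0,0,0],"turn": 0},
    {"claw": -1,"travel": [0,0,0],"turn": 0},
  ],
)

```text
time: 7.35
ee_pos: [0.5687, 0.008, 0.2788]
tcp_rot: [180.0, 0.1, -6.9]
wrist_force: [-0.6, -0.1, -3.4]
opening: 0.0373
```

```bash
python3 - <<'E'
from h import *
cv2.imwrite("pics/e_wrist.png",viewer.camera("wrist"));cv2.imwrite("pics/e_scene.png",viewer.camera("scene"))
plan(.570,.0085,.176,-6.3,vmax=2.5)
E
```

```text
from [0.568  0.0082 0.2797] yaw -6.94 q1,q6 [   0.8 -172.2] rows 5
[np.float64(0.04), np.float64(-0.01), np.float64(2.07)] turn -0.13
[np.float64(0.04), np.float64(-0.01), np.float64(2.07)] turn -0.13
[np.float64(0.04), np.float64(-0.01), np.float64(2.07)] turn -0.13
[np.float64(0.04), np.float64(-0.01), np.float64(2.07)] turn -0.13
[np.float64(0.04), np.float64(-0.01), np.float64(2.07)] turn -0.13
```

View pics/e_wrist.png

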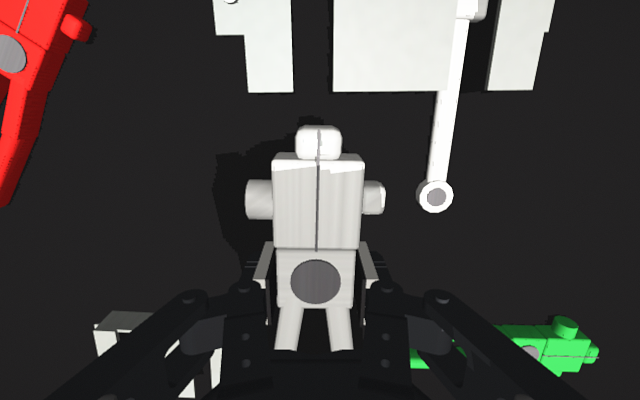

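View pics/e_scene.png

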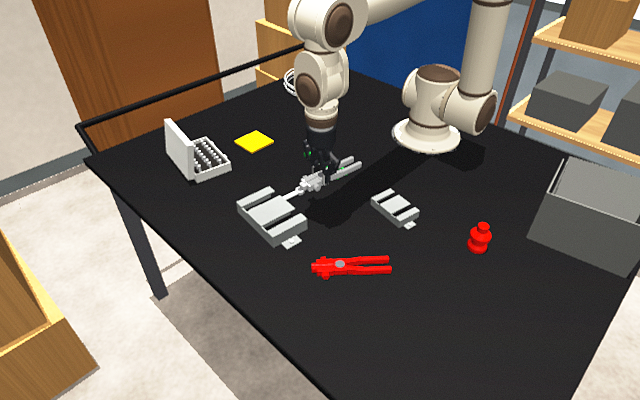

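move_arm(
  commands=[
    {"claw": -1,"travel": [0.05,0,2.5],"turn": -0.6},
    {"claw": -1,"travel": [0.05,0,3.0],"turn": 0},
    {"claw": -1,"travel": [0,0,2.5],"turn": 0},
    {"claw": -1,"travel": [0,0,1.2],"turn": 0},
    {"claw": -1,"travel": [0,0,0],"turn": 0},
  ],
)

```text
time: 7.87
ee_pos: [0.5677, 0.0082, 0.1857]
tcp_rot: [180.0, 0.3, -6.2]
wrist_force: [-0.5, -0.5, -3.2]
opening: 0.0372
```

move_arm(
  commands=[
    {"claw": -1,"travel": [0,0,0],"turn": 0},
    {"claw": -1,"travel": [0,0,0.5],"turn": 0},
    {"claw": -1,"travel": [0,0,0],"turn": 0},
  ],
)

```text
time: 8.12
ee_pos: [0.5696, 0.0081, 0.1848]
tcp_rot: [-180.0, -0.1, -6.2]
wrist_force: [-0.2, -1.3, -4.2]
opening: 0.0372
```

move_arm(
  commands=[
    {"claw": -1,"travel": [0,0,0.3],"turn": 0},
    {"claw": -1,"travel": [0,0,0.2],"turn": 0},
    {"claw": -1,"travel": [0,0,0],"turn": 0},
  ],
)

```text
time: 8.37
ee_pos: [0.5692, 0.0081, 0.1786]
tcp_rot: [-180.0, 0.0, -6.2]
wrist_force: [0.0, -0.3, -3.5]
opening: 0.0372
```

move_arm(
  commands=[
    {"claw": -1,"travel": [0,0,0.15],"turn": 0},
    {"claw": -1,"travel": [0,0,0.15],"turn": 0},
    {"claw": -1,"travel": [0,0,0],"turn": 0},
  ],
)

```text
time: 8.62
ee_pos: [0.5692, 0.0081, 0.1755]
tcp_rot: [180.0, 0.0, -6.2]
wrist_force: [-0.6, 0.6, -3.4]
opening: 0.0372
```

move_arm(
  commands=[
    {"claw": -1,"travel": [0,0,0.1],"turn": 0},
    {"claw": -1,"travel": [0,0,0],"turn": 0},
  ],
)

```text
time: 8.78
ee_pos: [0.5692, 0.0081, 0.1754]
tcp_rot: [-180.0, -0.0, -6.2]
wrist_force: [-3.9, -0.0, 3.4]
opening: 0.037
```

Contact with the table: the vertical force went from −3.4 to +3.4 N. Now I'll let go.

move_arm(
  commands=[
    {"claw": -0.2,"travel": [0,0,0],"turn": 0},
    {"claw": 0.2,"travel": [0,0,0],"turn": 0},
    {"claw": 0.4,"travel": [0,0,0],"turn": 0},
    {"claw": 0.4,"travel": [0,0,0],"turn": 0},
    {"claw": 0.4,"travel": [0,0,0],"turn": 0},
  ],
)

```text
time: 9.2
ee_pos: [0.5693, 0.0081, 0.1747]
tcp_rot: [-180.0, -0.0, -6.2]
wrist_force: [-0.3, -0.6, 0.1]
opening: 0.06
```

move_arm(
  commands=[
    {"claw": 0.4,"travel": [0,0,0],"turn": 0},
    {"claw": 0.4,"travel": [0,0,-1.5],"turn": 0},
    {"claw": 0.4,"travel": [0,0,-3.0],"turn": 0},
    {"claw": 0.4,"travel": [0,0,-3.0],"turn": 0},
    {"claw": 0.4,"travel": [0,0,0],"turn": 0},
  ],
)

```text
time: 9.62
ee_pos: [0.5704, 0.0081, 0.2558]
tcp_rot: [-179.9, -0.4, -6.2]
wrist_force: [1.3, 1.2, 0.7]
opening: 0.0597
```

move_arm(
  commands=[
    {"claw": 0.4,"travel": [-2,0,-2.5],"turn": 0},
    {"claw": 0.4,"travel": [-3,0,-2.0],"turn": 0},
    {"claw": 0.4,"travel": [-3,0,0],"turn": 0},
    {"claw": 0.4,"travel": [0,0,0],"turn": 0},
    {"claw": 0.4,"travel": [0,0,0],"turn": 0},
  ],
)

```text
time: 10.03
ee_pos: [0.4888, 0.0168, 0.2953]
tcp_rot: [-180.0, -0.1, -6.2]
wrist_force: [0.2, -0.1, 0.8]
opening: 0.0594
```

```bash
python3 - <<'E'
from h import *
import json
p=viewer.camera_params("wrist"); im=viewer.camera("wrist"); cv2.imwrite("pics/f_wrist.png",im)
json.dump({k:np.array(v).tolist() for k,v in p.items()},open("f.json","w"))
plan(.5,.016,.2,-6.3)
E
```

```text
from [0.4896 0.0168 0.295 ] yaw -6.17 q1,q6 [   2.  -171.9] rows 3
[np.float64(0.35), np.float64(-0.01), np.float64(3.17)] turn 0.04
[np.float64(0.35), np.float64(-0.01), np.float64(3.17)] turn 0.04
[np.float64(0.35), np.float64(-0.01), np.float64(3.17)] turn 0.04
```

View pics/f_wrist.png

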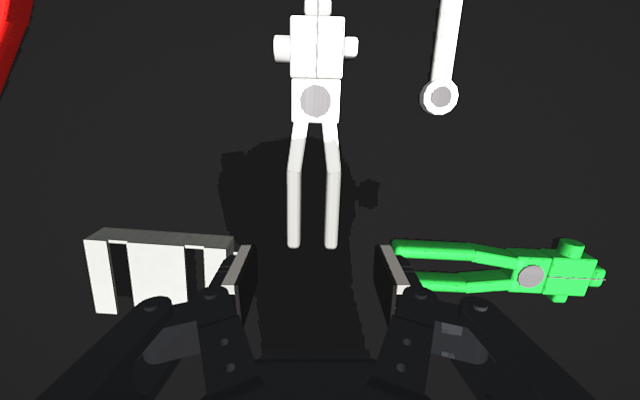

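```bash
python3 - <<'E'
from h import *
import json; p={k:np.array(v) for k,v in json.load(open("f.json")).items()}
np.set_printoptions(precision=4,suppress=True)
P=onz(p,316,100.5,.02); print("pivot",P)
r={}
for n,u,v in(("endL",293,247),("endR",332,247),("outL",287.5,200),("outR",340.5,200),("bendL",290,166),("bendR",338,166),("green",393,248),("srack",234,240)): r[n]=onz(p,u,v,.017); print(n,r[n], np.linalg.norm(r[n]-P))
m=(r["endL"]+r["endR"])/2; d=P-m; print("yaw",np.degrees(np.arctan2(d[1],d[0])),"len",np.linalg.norm(d[:2]),"w",np.linalg.norm(r["outL"]-r["outR"]))
u=d[:2]/np.linalg.norm(d[:2]); print("grasp at -65:",P[:2]-u*.0935,"nose",P[:2]+u*.0715)
E
```

```text
pivot [0.5653 0.009  0.02  ]
endL [0.4416 0.0432 0.017 ] 0.12835626401229955
endR [0.4379 0.0081 0.017 ] 0.12748904176161147
outL [0.4868 0.0421 0.017 ] 0.08529384330553634
outR [ 0.4819 -0.0032  0.017 ] 0.08438977559768043
bendL [0.5161 0.036  0.017 ] 0.05623501767663018
bendR [ 0.5118 -0.0036  0.017 ] 0.05507073565228911
green [ 0.4309 -0.0468  0.017 ] 0.14552709271380487
srack [0.4543 0.0951 0.017 ] 0.14053444453423955
yaw -7.56336828869913 len 0.12666194925715354 w 0.04558581302397715
grasp at -65: [0.4726 0.0213] nose [ 0.6362 -0.0004]
```

move_arm(
  commands=[
    {"claw": 0.4,"travel": [-0.75,-0.2,3.0],"turn": 0.4},
    {"claw": 0.4,"travel": [0,0,3.5],"turn": 0},
    {"claw": 0.4,"travel": [0,0,3.0],"turn": 0},
    {"claw": 0.4,"travel": [0,0,1.0],"turn": 0},
    {"claw": 0.4,"travel": [0,0,0],"turn": 0},
  ],
)

```text
time: 10.5
ee_pos: [0.4819, 0.0194, 0.1868]
tcp_rot: [180.0, 0.3, -6.6]
wrist_force: [-0.1, -0.1, 0.3]
opening: 0.0597
```

```bash
python3 - <<'E'
from h import *
cv2.imwrite("pics/g_wrist.png",viewer.camera("wrist"))
plan(.4826,.020,.1755,-6.6)
E
```

```text
from [0.4826 0.0194 0.1891] yaw -6.6 q1,q6 [   2.3 -171.1] rows 1
[np.float64(-0.01), np.float64(-0.06), np.float64(1.36)] turn 0.0
```

View pics/g_wrist.png

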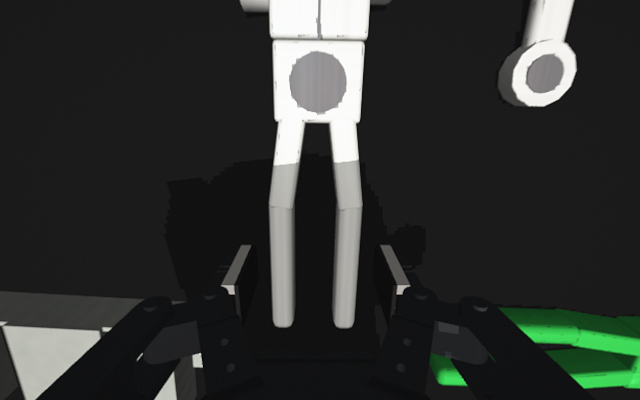

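Both handles lie between the pads. Next: lower and close.

move_arm(
  commands=[
    {"claw": 0.4,"travel": [0,-0.05,0.7],"turn": 0},
    {"claw": 0.4,"travel": [0,0,0.5],"turn": 0},
    {"claw": 0.4,"travel": [0,0,0],"turn": 0},
    {"claw": 0.4,"travel": [0,0,0],"turn": 0},
  ],
)

```text
time: 10.88
ee_pos: [0.4827, 0.02, 0.1783]
tcp_rot: [-180.0, -0.0, -6.6]
wrist_force: [-0.5, 0.4, -0.4]
opening: 0.0601
```

move_arm(
  commands=[
    {"claw": 0,"travel": [0,0,0],"turn": 0},
    {"claw": -0.5,"travel": [0,0,0],"turn": 0},
    {"claw": -1,"travel": [0,0,0],"turn": 0},
    {"claw": -1,"travel": [0,0,0],"turn": 0},
    {"claw": -1,"travel": [0,0,0],"turn": 0},
  ],
)

```text
time: 11.3
ee_pos: [0.4828, 0.02, 0.1787]
tcp_rot: [-180.0, -0.1, -6.6]
wrist_force: [-0.5, -0.1, 6.5]
opening: 0.045
```

```bash
python3 - <<'E'
from h import *
import json
p=viewer.camera_params("wrist"); im=viewer.camera("wrist"); cv2.imwrite("pics/i_wrist.png",im)
json.dump({k:np.array(v).tolist() for k,v in p.items()},open("i.json","w"))
plan(.4826,.020,.1755,-6.3)
E
```

```text
from [0.4828 0.02   0.1786] yaw -6.59 q1,q6 [   2.4 -171. ] rows 1
[np.float64(-0.02), np.float64(0.0), np.float64(0.31)] turn -0.29
```

View pics/i_wrist.png

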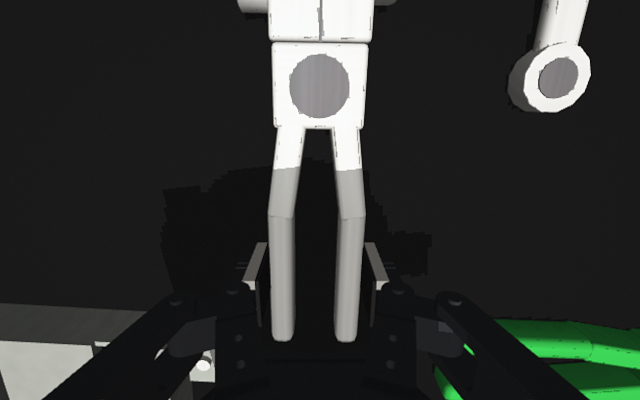

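move_arm(
  commands=[
    {"claw": -1,"travel": [0.8,0.02,-0.05],"turn": -0.3},
    {"claw": -1,"travel": [1.0,0.05,0],"turn": 0},
    {"claw": -1,"travel": [1.0,0.05,0],"turn": 0},
    {"claw": -1,"travel": [1.0,0.05,0],"turn": 0},
    {"claw": -1,"travel": [1.0,0,0],"turn": 0},
  ],
)

```text
time: 11.77
ee_pos: [0.5306, 0.0129, 0.1786]
tcp_rot: [-180.0, 0.0, -6.3]
wrist_force: [-7.2, 1.1, 9.9]
opening: 0.0451
```

move_arm(
  commands=[
    {"claw": -1,"travel": [1.0,0,0],"turn": 0},
    {"claw": -1,"travel": [1.0,0,0],"turn": 0},
    {"claw": -1,"travel": [1.0,0,0],"turn": 0},
    {"claw": -1,"travel": [1.0,0,0],"turn": 0},
    {"claw": -1,"travel": [1.0,0,0],"turn": 0},
  ],
)

```text
time: 12.18
ee_pos: [0.5803, 0.0075, 0.1787]
tcp_rot: [-180.0, 0.0, -6.3]
wrist_force: [-7.1, 0.4, 9.7]
opening: 0.045
```

```bash
python3 - <<'E'
from h import *
import json
p=viewer.camera_params("wrist"); im=viewer.camera("wrist"); cv2.imwrite("pics/j_wrist.png",im)
json.dump({k:np.array(v).tolist() for k,v in p.items()},open("j.json","w"))
plan(.604,.0047,.178,-6.3)
E
```

```text
from [0.5818 0.0073 0.1787] yaw -6.29 q1,q6 [   0.7 -173. ] rows 1
[np.float64(2.23), np.float64(0.02), np.float64(0.07)] turn 0.01
```

View pics/j_wrist.png

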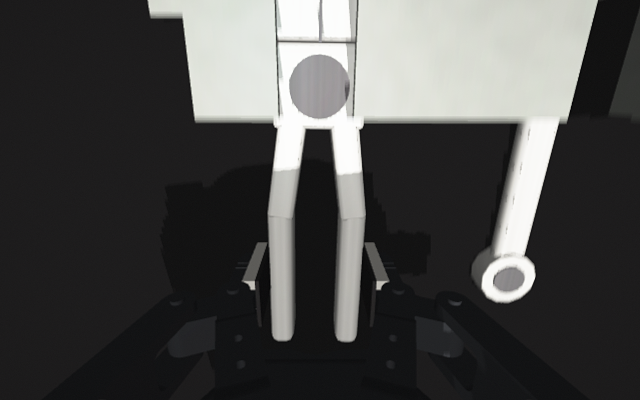

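The plier sits centred in the bay and hasn't slipped in the grip. About 22 mm remain, so I'll advance in small steps and watch the force.

move_arm(
  commands=[
    {"claw": -1,"travel": [0.8,0,0],"turn": 0},
    {"claw": -1,"travel": [0.6,0,0],"turn": 0},
    {"claw": -1,"travel": [0.3,0,0],"turn": 0},
    {"claw": -1,"travel": [0,0,0],"turn": 0},
  ],
)

```text
time: 12.57
ee_pos: [0.5976, 0.0056, 0.1787]
tcp_rot: [-180.0, -0.0, -6.3]
wrist_force: [-2.5, -0.5, 6.8]
opening: 0.0449
```

move_arm(
  commands=[
    {"claw": -1,"travel": [0.2,0,0],"turn": 0},
    {"claw": -1,"travel": [0.1,0,0],"turn": 0},
    {"claw": -1,"travel": [0,0,0],"turn": 0},
  ],
)

```text
time: 12.82
ee_pos: [0.6, 0.0053, 0.1787]
tcp_rot: [-180.0, 0.0, -6.3]
wrist_force: [-5.8, 0.6, 6.5]
opening: 0.045
```

move_arm(
  commands=[
    {"claw": -1,"travel": [0.1,0,0],"turn": 0},
    {"claw": -1,"travel": [0.1,0,0],"turn": 0},
    {"claw": -1,"travel": [0,0,0],"turn": 0},
  ],
)

```text
time: 13.07
ee_pos: [0.6019, 0.0051, 0.1787]
tcp_rot: [-180.0, 0.0, -6.3]
wrist_force: [-5.7, 0.6, 8.6]
opening: 0.0454
```

move_arm(
  commands=[
    {"claw": -1,"travel": [0.15,0,0],"turn": 0},
    {"claw": -1,"travel": [0.1,0,0],"turn": 0},
    {"claw": -1,"travel": [0,0,0],"turn": 0},
  ],
)

```text
time: 13.32
ee_pos: [0.6044, 0.0048, 0.1787]
tcp_rot: [-180.0, 0.0, -6.3]
wrist_force: [-4.9, 0.7, 7.1]
opening: 0.0451
```

move_arm(
  commands=[
    {"claw": -1,"travel": [0.1,0,0],"turn": 0},
    {"claw": -1,"travel": [0.1,0,0],"turn": 0},
    {"claw": -1,"travel": [0,0,0],"turn": 0},
  ],
)

```text
time: 13.57
ee_pos: [0.6063, 0.0046, 0.1787]
tcp_rot: [-180.0, 0.0, -6.3]
wrist_force: [-5.4, -0.1, 7.9]
opening: 0.0451
```

move_arm(
  commands=[
    {"claw": -1,"travel": [0.1,0,0],"turn": 0},
    {"claw": -1,"travel": [0.1,0,0],"turn": 0},
    {"claw": -1,"travel": [0,0,0],"turn": 0},
  ],
)

```text
time: 13.82
ee_pos: [0.6071, 0.0045, 0.1786]
tcp_rot: [-180.0, 0.2, -6.3]
wrist_force: [-15.7, 2.0, 14.4]
opening: 0.0448
```

move_arm(
  commands=[
    {"claw": -1,"travel": [0.1,0,0],"turn": 0},
    {"claw": -1,"travel": [0.1,0,0],"turn": 0},
    {"claw": -1,"travel": [0,0,0],"turn": 0},
  ],
)

```text
time: 14.07
ee_pos: [0.6078, 0.0045, 0.1786]
tcp_rot: [-180.0, 0.5, -6.3]
wrist_force: [-26.8, 2.3, 21.4]
opening: 0.045
```

```bash
python3 - <<'E'
from h import *
import json
p=viewer.camera_params("wrist"); im=viewer.camera("wrist"); cv2.imwrite("pics/k_wrist.png",im)
json.dump({k:np.array(v).tolist() for k,v in p.items()},open("k.json","w"))
cv2.imwrite("pics/k_scene.png",cv2.resize(viewer.camera("scene")[170:260,225:345],None,fx=6,fy=6,interpolation=cv2.INTER_NEAREST))
E
```

```text
(no output)
```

View pics/k_wrist.png

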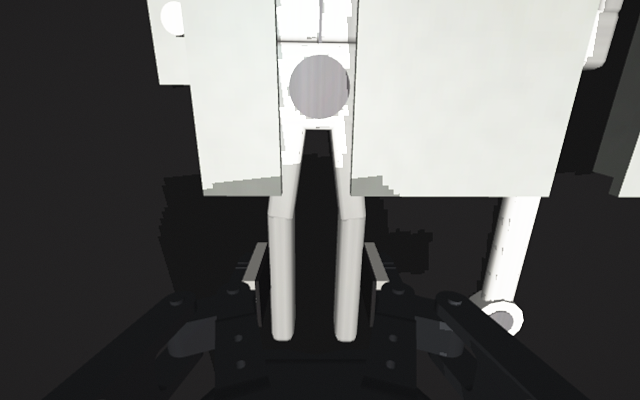

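View pics/k_scene.png

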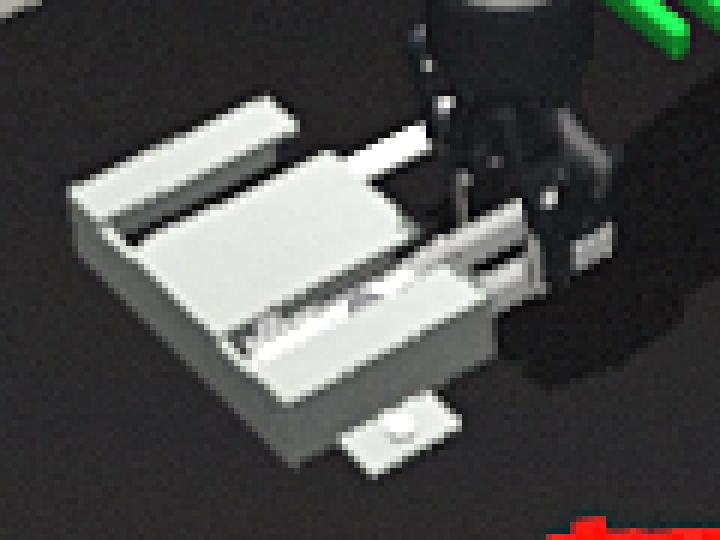

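Home against the back wall: the push force rose from about 6 to 27 N at the expected depth. I'll ease the load, let go and lift off.

move_arm(
  commands=[
    {"claw": -1,"travel": [-0.15,0,0],"turn": 0},
    {"claw": -1,"travel": [0,0,0],"turn": 0},
    {"claw": 0,"travel": [0,0,0],"turn": 0},
    {"claw": 0.4,"travel": [0,0,0],"turn": 0},
    {"claw": 0.4,"travel": [0,0,0],"turn": 0},
  ],
)

```text
time: 14.58
ee_pos: [0.609, 0.0043, 0.178]
tcp_rot: [180.0, -0.0, -6.3]
wrist_force: [0.2, -0.2, -0.3]
opening: 0.0597
```

move_arm(
  commands=[
    {"claw": 0.4,"travel": [0,0,0],"turn": 0},
    {"claw": 0.4,"travel": [0,0,0],"turn": 0},
    {"claw": 0.4,"travel": [0,0,-1.0],"turn": 0},
    {"claw": 0.4,"travel": [0,0,-3.0],"turn": 0},
    {"claw": 0.4,"travel": [0,0,-3.5],"turn": 0},
  ],
)

```text
time: 15.0
ee_pos: [0.6079, 0.0043, 0.2524]
tcp_rot: [180.0, 0.2, -6.3]
wrist_force: [0.8, 0.2, -0.6]
opening: 0.0597
```

move_arm(
  commands=[
    {"claw": 0.4,"travel": [-2,0,-4.0],"turn": 0},
    {"claw": 0.4,"travel": [-2,0,-4.0],"turn": 0},
    {"claw": 0.4,"travel": [-2,0,-2.0],"turn": 0},
    {"claw": 0.4,"travel": [0,0,0],"turn": 0},
    {"claw": 0.4,"travel": [0,0,0],"turn": 0},
  ],
)

```text
time: 15.42
ee_pos: [0.5513, 0.0107, 0.3504]
tcp_rot: [-180.0, -0.3, -6.3]
wrist_force: [0.4, -0.7, -0.4]
opening: 0.0597
```

```bash
python3 - <<'E'
from h import *
import json
p=viewer.camera_params("wrist"); im=viewer.camera("wrist"); cv2.imwrite("pics/l_wrist.png",im)
json.dump({k:np.array(v).tolist() for k,v in p.items()},open("l.json","w"))
t=viewer.camera("top"); cv2.imwrite("pics/l_top.png",t); cv2.imwrite("pics/l_scene.png",viewer.camera("scene"))
a=cv2.imread("pics/a_top.png")
for n,lo,hi in(("tile",(22,120,100),(35,255,255)),("red",(0,150,80),(6,255,255))):
    for im2 in(a,t):
        m=cv2.inRange(cv2.cvtColor(im2,cv2.COLOR_BGR2HSV),lo,hi)
        if n=="red": m[:,:170]=0; m[:,215:]=0; m[:235]=0
        M=cv2.moments(m,True); print(n,M["m10"]/M["m00"],M["m01"]/M["m00"],M["m00"])
E
```

```text
tile 452.65 229.1 160.0
tile 452.59477756286265 228.52030947775629 1034.0
red 190.48036253776436 254.98791540785498 331.0
red 190.25 255.028125 320.0
```

View pics/l_wrist.png

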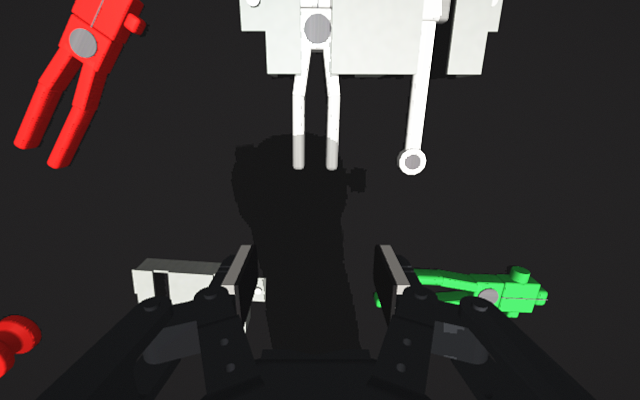

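View pics/l_scene.png

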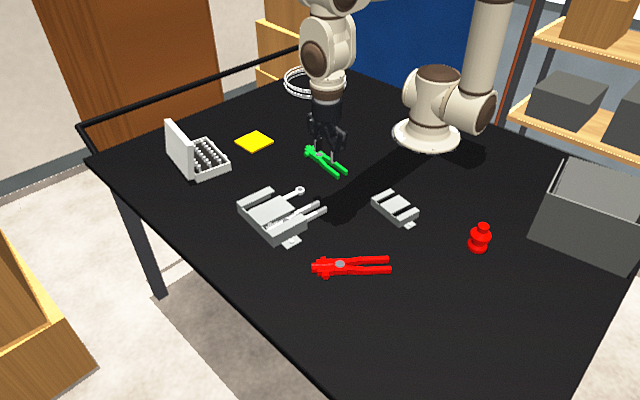

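```bash
python3 - <<'E'
from h import *
import json; p={k:np.array(v) for k,v in json.load(open("l.json")).items()}
np.set_printoptions(precision=4,suppress=True)
O=np.array([.7,-.056]); 
a=np.radians(-6.3);ex=np.array([np.cos(a),np.sin(a)]);ey=np.array([-ex[1],ex[0]])
# rack origin from front-left bay point
O=np.array([.6497,-.0003])+ex*.055-ey*.05
pts={"pivot":onz(p,317,28,.02),"eL":onz(p,298.5,168,.015),"eR":onz(p,332,168,.015),"FL":onz(p,268,74.5,.04),"FR":onz(p,484,74.5,.04),"wr":onz(p,412,162,.012)}
for n,X in pts.items(): d=X[:2]-O; print(n,X,"rack",d@ex,d@ey)
E
```

```text
pivot [ 0.6885 -0.0048  0.02  ] rack -0.015939937026078654 0.04979595574661485
eL [0.5645 0.0277 0.015 ] rack -0.14274079496185918 0.06845727601816456
eR [ 0.5608 -0.0064  0.015 ] rack -0.14272186341082682 0.03415514815378712
FL [0.6539 0.0413 0.04  ] rack -0.05541270762101731 0.09179590091524431
FR [ 0.6336 -0.1426  0.04  ] rack -0.055389998830607357 -0.09319218793424527
wr [ 0.5574 -0.0888  0.012 ] rack -0.13705779328754011 -0.04807150416337187
```

```bash
python3 -c "
from workcell import bot; print(bot.job_done())"
```

```text
the job is handed in; nothing more can be done
None
```

The fence plier is back in the left bay head first, home against the back with its handles sticking out, and the job is handed in; no verdict is reported. I pulled it out by its pivot block, turned it 180° above the cart and laid it flat in front of the bay. I then let go, took it by the handles, slid it in and released it at about 15 s of the 58 s.

**Fit in the bay:** on contact with the back, the push force rose from about 6 N to 27 N. In the last wrist view the nose works out at about 55 mm in the rack frame, which is the back face. The handle ends are at about −143 mm, and the plier is within 2 mm of the bay's centre line and well in line with it.

**Bystanders:** the tile and insulator are unmoved to within a pixel in the top view, and the wrench end is within about 2 mm of its first measured position. The arm was lifted clear and touched nothing at hand-in.

**Readings that disagreed:**
- My first scene-camera reading of the rack's front right corner was wrong because I picked the wrong corner. I used the top and wrist views instead, which agreed to within about 3 mm.
- The tile's colour mask covered only part of it in the first picture (160 against 1034 pixels), though its centre stayed within 0.6 pixel.

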